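# Fit the gear of a ball-bearing model on its cross shaft and hold it down

### The arm

A 7-joint arm with a two-finger parallel gripper is mounted at the origin on the work surface. World frame = base frame: x ahead of the robot, y to its left, z up, the work surface at z = 0. Lengths are in m, angles in rad, forces in N, time in s.
With the tool pointing down it reaches from about 0.425 to 0.975 m from the base axis. Payload 16.7 kg.
Tool frame: the origin (TCP) lies where the fingers leave the gripper's body, on its centre line; the fingertips stand 73 mm ahead of it and the grasp point (between the pads) lies 54 mm ahead of it; z points along the fingers, y is the line along which they close (so a half turn about z gives the same grasp; the last joint's range is limited). The gripper opens to 85 mm and grips with 20 to 120 N. Pads are 22 mm wide; open, the fingers measure 114 mm over their backs; the gripper's body (76 mm by 85 mm) begins 54 mm behind the grasp point. The pads swing forward as they close: fully open they stand 13 mm farther back than shut.
Start: joints at [-1.403, 0.426, 0.074, 1.606, -0.034, 1.111, -0.067], TCP at [0.211, 0.641, 0.304] pointing down, gripper open.
Joint ranges: [-2.85, 2.85], [-0.5, 2.14], [-1.23, 1.37], [0.21, 2.46], [-1.02, 4.16], [0.16, 2.05], [-2.73, 2.73]. Speed limits (rad/s): [1.89, 1.89, 2.39, 2.39, 3.01, 3.01, 3.01].

### API

Orientations are given as a rotation vector (axis times angle).
In Python, from rig import * gives the robot as it stands.
- The arm moves only by the tool move_arm, never from a script. Its argument "moves" is a list of rows, each a list of 7 numbers: the turn, a rotation vector about the tool's x, y, z in degrees, then the shift along the tool's x, y, z in mm, then the opening, from 0 (shut) to 1 (fully open). In form: [[ax, ay, az, dx, dy, dz, fingers], ...]. A call has 1 to 5 rows; each row is the pose to reach, as a shift and turn from the pose commanded when the call began, along the tool's axes at that moment; what a row does not reach only later rows make up. A row lasts 1/10 s, in which the tool goes at most 50 mm and 8.59 degrees, less where a joint would pass 70% of its speed; a pose out of reach is approached as far as the arm can. A call with a gripper value outside its range is refused whole. The fingers move at their own pace and stop on an object; "grip_force" is the grip in N (left out, the last holds). Time passes only in rows, so rows that repeat a pose let the fingers close. It gives the time, the measured TCP pose, the force, the opening and the grip force at its end, in the units of the state.
- state(): the state, without advancing time (a new reading comes with each control period).
- get_image(name): name is "side" or "top" or "wrist"; returns a dict with "image" (384x512x3 uint8, blue, green, red), "range_z" (384x512 float32, m along the optical axis (not along the pixel's ray), 0 where there is no reading), "intrinsics" (3x3 intrinsics, pixels), "k1" (the pictures are not rectified: a ray, as slopes to the right and down, at radius r is drawn at 1 + k1 r^2 times it, then the intrinsics apply), "R" (3x3) and "t" (3): a world point X has camera coordinates R X + t; the wrist camera has in their place "mount" (4x4, takes a point from camera to tool coordinates, whose origin is the TCP and whose axes are the flange's). Camera axes: x right, y down, z forward; pixel columns grow to the right and rows downward; lengths in m; the calibration is good to about 2 mm. A picture is of the moment at which its call begins: read the wrist's pose just before it.
- hand_in(): hands the job in; it is judged then, once.
Trained networks look in the newest picture that a camera, given by its name, has taken for a name from the list of things; names that differ only in an ending like _2 or _b are one class to them, and where a whole thing is asked for, a point or a joint stands for the part that bears it (a point fixed in the world has none). Each returns a list of dicts, best first, with "conf" (0 to 1); they miss things now and then, are a little off and sometimes report something else, mostly with a low value. They report only what shows in the picture. A call takes as long as a camera call. They do not tell look-alikes from the thing itself.
- silhouettes(name, camera): "mask" (384x512 bool, what is visible of it) and "extent" ([left, top, right, bottom] in pixels, round what is visible of it).
The state is a dict: "time": time; "q": joint angles; "joint_vel": joint speeds; "effort": joint torques, N m; "tcp_pos": TCP position; "orientation": TCP orientation; "wrist_force": force on the tool from outside, world axes, zero at the start; "ft_torque": the same for the moment, N m; "opening": finger opening in m; "grasp_force": force on a finger pad.
Only numpy, scipy, OpenCV 4.12 (cv2) and the standard library are available. Lean on these libraries where they do the work, as an engineer would, in place of code of your own. Each camera call takes 0.05 s, during which the arm holds its last target. There are 200 camera calls.

### The job

Finish assembling my ball-bearing model: put the two steel balls from the rack into the two empty wells round the shaft, one ball per well (the third well has its ball already). Then lift the gear by its thumb bar, turn it until its cross-shaped hole meshes with the cross-shaped shaft, slide it down onto the balls, push it down against the spring as far as it goes, and finish while still holding it pressed down, so that I can put the locking pin in. Do not move the other things on the table.

Things in the scene. Friction and masses are not known exactly. Their poses are not given: they have to be found in the camera images.
- shaft_top (a point): Centre of the top, 69 mm above the table, of the stand's fixed upright aluminium shaft. The shaft's section is a cross (plus sign): two crossing bars, each 24 mm long, 8 mm wide, along this point's x and y; the top 5 mm is stepped in to 20 by 5 mm as a lead-in. The stand's foot is a fixed 116 mm square wooden block, 14 mm high, sides along x and y.
- carrier (a joint): Travel in m of the ball carrier: 0 up, 0.008 pressed down to its stop. It is a 106 mm square wooden plate, 12 mm thick, round the shaft, its top 35 mm above the table when up; it only slides straight down. Its spring starts to give at about 3 N, is fully down at about 10 N (gear's weight included), and lifts it again when let go.
- well0 (a point): Round well 24 mm across and 5 mm deep in the top of the sprung carrier; this point is the middle of its flat floor, so a ball lying in it has its centre 10 mm above this point. It lies 34 mm from the shaft's axis, on the side of shaft_top's +x. It holds ball_c from the start.
- well1 (a point): Round well 24 mm across and 5 mm deep in the top of the sprung carrier; this point is the middle of its flat floor, so a ball lying in it has its centre 10 mm above this point. It lies 34 mm from the shaft's axis, 120 degrees counter-clockwise (from above) from well0. Empty at the start.
- well2 (a point): Round well 24 mm across and 5 mm deep in the top of the sprung carrier; this point is the middle of its flat floor, so a ball lying in it has its centre 10 mm above this point. It lies 34 mm from the shaft's axis, 120 degrees clockwise (from above) from well0. Empty at the start.
- ball_a_center (a point): Loose steel ball, 20 mm across, 33 g; this point is its centre. At the start it sits in a 12 mm square, shallow pit of the rack, its centre about 8 mm above the rack's top.
- ball_b_center (a point): Loose steel ball, 20 mm across, 33 g; this point is its centre. At the start it sits in the other pit of the rack, 54 mm from ball_a.
- ball_c_center (a point): The steel ball, 20 mm across, 33 g; this point is its centre. It lies in well0 from the start and stays there.
- rack: Wooden rack for the balls, fixed, 110 (x) by 50 (y) by 12 mm high; origin at the centre of its underside, pits at x = -27 and +27 mm.
- gear: Wooden toy gear, about 120 g, standing hole down on the table; origin at the centre of its underside, z up. Toothed disc 98 mm across, 12 mm thick; on it a 38 mm square hub up to 36 mm. Pressed fully home on the three balls, its origin is 27 mm below shaft_top (19 mm below when it just rests on the balls, spring up).
- gear_bar (a point): Centre of the gear's upright thumb bar on the gear's axis, 49 mm above the gear's origin, same axes as the gear. The bar is 36 mm long along x, 12 mm thick along y, and reaches from 36 mm (hub top) to 62 mm above the gear's underside.
- gear_hole (a point): Mouth of the gear's hole, at the gear's origin, same axes. The hole runs 32 mm straight up the gear's axis; its section is a cross with arms along x and y, each bar 26.5 mm long and 10.5 mm wide, so it fits the shaft in four positions a quarter turn apart. Its arms lie along and across the thumb bar.
- pencil_case: Closed navy plastic pencil case with snap lid, 204 by 74 by 32 mm, origin under its centre. Leave it alone.
- mug: White ceramic mug, 80 mm across, 80 mm high, origin under its centre. Leave it alone.
- stapler: Aluminium stapler, 120 by 30 by 43 mm, long along x, origin under its centre. Leave it alone.
- eraser: White eraser in a paper sleeve, 43 by 18 by 12 mm, origin under its centre. Leave it alone.
Not all that is in view belongs to the job. What is shaped like the part that bears shaft_top but turquoise is not meant.

How it is judged:
On the way, in this order (a step that is already met when the one before it is completed fails the run):
1. one ball lies in each of the three wells, the fingers are off them, and the gear is not yet over them (horizontal distance between ball_c_center and well0 below 0.006 m and z of ball_c_center in the frame of well0 between 0.006 and 0.013 m and ((horizontal distance between ball_a_center and well1 below 0.006 m and z of ball_a_center in the frame of well1 between 0.006 and 0.013 m and horizontal distance between ball_b_center and well2 below 0.006 m and z of ball_b_center in the frame of well2 between 0.006 and 0.013 m) or (horizontal distance between ball_a_center and well2 below 0.006 m and z of ball_a_center in the frame of well2 between 0.006 and 0.013 m and horizontal distance between ball_b_center and well1 below 0.006 m and z of ball_b_center in the frame of well1 between 0.006 and 0.013 m)) and horizontal distance between gear and shaft_top above 0.05 m and contact force between the fingers and ball_a below 0.1 N and contact force between the fingers and ball_b below 0.1 N), for 0.2 s.
2. the gear has meshed: its cross hole is turned to the shaft and has slid at least 10 mm down it (horizontal distance between gear and shaft_top below 0.004 m and angle between gear's own z axis and vertical below 0.08 rad and (angle between the x axis of gear and the x axis of shaft_top, either way round below 0.14 rad or angle between the x axis of gear and the y axis of shaft_top, either way round below 0.14 rad) and z of gear in the frame of shaft_top below -0.01 m), for 0.05 s.
At the end, for the whole second after the job is handed in: One ball in each well (within 6 mm of its middle, centre 6-13 mm above its floor); gear upright (0.08 rad), meshed (4 mm, 0.14 rad of a quarter turn), underside 24.5 mm or more below the shaft top; the robot bears on it with over 2 N, holding the carrier at least 6.2 mm down (horizontal distance between ball_c_center and well0 below 0.006 m and z of ball_c_center in the frame of well0 between 0.006 and 0.013 m and ((horizontal distance between ball_a_center and well1 below 0.006 m and z of ball_a_center in the frame of well1 between 0.006 and 0.013 m and horizontal distance between ball_b_center and well2 below 0.006 m and z of ball_b_center in the frame of well2 between 0.006 and 0.013 m) or (horizontal distance between ball_a_center and well2 below 0.006 m and z of ball_a_center in the frame of well2 between 0.006 and 0.013 m and horizontal distance between ball_b_center and well1 below 0.006 m and z of ball_b_center in the frame of well1 between 0.006 and 0.013 m)) and horizontal distance between gear and shaft_top below 0.004 m and angle between gear's own z axis and vertical below 0.08 rad and (angle between the x axis of gear and the x axis of shaft_top, either way round below 0.14 rad or angle between the x axis of gear and the y axis of shaft_top, either way round below 0.14 rad) and z of gear in the frame of shaft_top below -0.0245 m and value of joint carrier above 0.0062 m and contact force between any of the fingers, the arm and gear above 2 N); the arm keeps its last pose, push and grip.
It fails at once if the pencil case is moved more than 20 mm (distance of pencil_case from where it was at the start of the episode above 0.02 m).
It fails at once if the mug is moved more than 20 mm (distance of mug from where it was at the start of the episode above 0.02 m).
It fails at once if the stapler is moved more than 20 mm (distance of stapler from where it was at the start of the episode above 0.02 m).
It fails at once if the eraser is moved more than 20 mm (distance of eraser from where it was at the start of the episode above 0.02 m).
It also fails if it takes over 64 s, if anything falls off the work surface, if the arm or the gripper's body presses on something with over 40 N, if the wrist force passes 120 N, or if a joint passes its speed limit or range.

## Working session

There is one attempt and no reset: what is moved stays moved. The work goes in short steps, Python scripts to look and compute and a tool call to move; the robot and the scene stay as the last step left them, time stands still between calls to the robot, and variables do not carry over. Pictures are saved under pics/ and viewed, at most 10 in all, crops included, and the job is handed in when it is done.

Besides the shell and the picture viewer there is one more tool, called after "Request:" as name(argument=value, ...), one argument or row to a line, values as JSON. move_arm: Moves the arm, as the interface text tells. Its arguments: {"type":"object","properties":{"moves":{"type":"array"},"grip_force":{"type":"number"}},"required":["moves"]}

```bash
mkdir -p pics; cat > h.py <<'E'
from rig import *
import numpy as np, cv2
from scipy.spatial.transform import Rotation as Ro
def grab(name):
    s=state(); d=get_image(name)
    if name=='wrist':
        T=np.eye(4); T[:3,:3]=Ro.from_rotvec(s['orientation']).as_matrix(); T[:3,3]=s['tcp_pos']
        M=T@np.array(d['mount']); 
    else:
        M=np.eye(4); R=np.array(d['R']); M[:3,:3]=R.T; M[:3,3]=-R.T@np.array(d['t'])
    d['M']=M; return d
def cloud(d):
    K=np.array(d['intrinsics']); k=float(d['k1'])
    v,u=np.mgrid[0:384,0:512].astype(np.float32)
    p=cv2.undistortPoints(np.stack([u.ravel(),v.ravel()],1)[:,None],K,np.array([k,0,0,0,0.])).reshape(384,512,2)
    z=d['range_z']; P=np.dstack([p*z[...,None],z])
    W=P@d['M'][:3,:3].T+d['M'][:3,3]; W[z==0]=np.nan
    return W
def show(d,f): cv2.imwrite('pics/'+f,d['image'])
E
python3 - <<'E'
from h import *
print(state())
a=grab('top'); b=grab('side'); 
W=cloud(a)
for n in ['shaft_top','gear','rack','ball_a_center','pencil_case','mug','stapler','eraser','carrier']:
    try: r=silhouettes(n,'top')
    except Exception as e: print(n,e); continue
    for o in r:
        m=o['mask']; p=W[m]; p=p[~np.isnan(p[:,0])]
        print(n,round(o['conf'],2),o['extent'],np.round(np.median(p,0),3) if len(p) else None, np.round(p.max(0),3) if len(p) else None)
cv2.imwrite('pics/a.png',np.vstack([a['image'],b['image']])[:, :]) 
cv2.imwrite('pics/a.png',cv2.resize(np.hstack([a['image'],b['image']]),(800,300)))
show(a,'top.png')
E
```

```text
{'time': 0.0, 'q': array([-1.40251666,  0.42675639,  0.07386491,  1.60660565, -0.03408846,
        1.11079435, -0.06709228]), 'joint_vel': array([-0.00083741, -0.0007833 , -0.00317582, -0.0011345 , -0.00091898,
        0.00143634, -0.00052329]), 'effort': array([ 6.33173495e-04, -9.49836946e+01,  3.76113385e+00, -4.63491046e+01,
        1.91432820e-02,  1.03814743e-02,  7.99244276e-06]), 'tcp_pos': array([0.21084339, 0.64089746, 0.30319529]), 'orientation': array([-4.97103628e-01, -3.10191980e+00,  2.04310706e-03]), 'wrist_force': array([ 0.00894102, -0.00698976,  0.02323407]), 'ft_torque': array([-0.06554037,  0.01058106,  0.00673696]), 'grasp_force': 0.0, 'opening': 0.08543390341570388}
shaft_top 0.89 [267.2, 80.2, 324.7, 138.5] [ 0.775 -0.095  0.035] [ 0.864 -0.02   0.072]
shaft_top 0.64 [237.0, 161.3, 300.5, 225.2] [ 0.562 -0.027  0.035] [0.645 0.05  0.072]
shaft_top 0.42 [240.3, 164.7, 299.0, 220.9] [ 0.564 -0.028  0.036] [0.64  0.046 0.064]
gear 0.92 [122.0, 201.8, 160.0, 243.3] [0.497 0.291 0.014] [0.547 0.347 0.066]
rack 0.76 [340.3, 215.9, 378.4, 261.8] [ 0.446 -0.241  0.012] [ 0.502 -0.205  0.026]
ball_a_center 0.63 [358.7, 247.0, 368.0, 254.2] [ 0.42  -0.249  0.028] [ 0.425 -0.243  0.031]
pencil_case 0.79 [370.4, 91.9, 409.7, 173.1] [ 0.706 -0.326  0.032] [ 0.816 -0.289  0.037]
mug 0.55 [136.9, 106.5, 185.9, 150.7] [0.729 0.238 0.034] [0.804 0.302 0.084]
stapler 0.59 [225.7, 97.9, 235.3, 148.7] [0.746 0.067 0.042] [0.81  0.085 0.048]
eraser 0.46 [224.7, 252.4, 244.7, 260.5] [0.407 0.062 0.013] [0.419 0.085 0.017]
carrier 0.78 [266.9, 76.7, 323.1, 132.1] [ 0.778 -0.096  0.035] [ 0.851 -0.028  0.068]
carrier 0.71 [254.1, 259.8, 317.7, 322.6] [ 0.335 -0.063  0.035] [0.404 0.01  0.072]
carrier 0.19 [140.7, 108.8, 184.9, 149.9] [0.728 0.237 0.036] [0.792 0.304 0.084]
```

View pics/top.png

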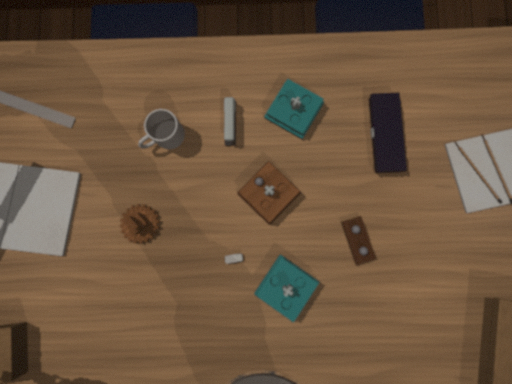

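View pics/a.png

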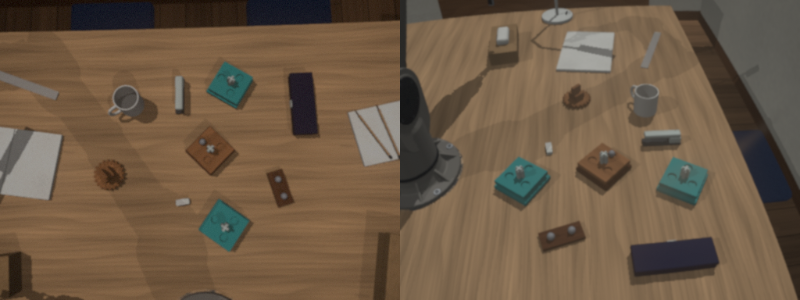

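```bash
cat >> h.py <<'E'
def go(x,y,z,yaw,s=None):
    "tool moves to put TCP at x,y,z; yaw = world angle of closing axis (deg), mod 180"
    s=s or state(); R0=Ro.from_rotvec(s['orientation']); best=None
    for k in (0,180):
        a=np.radians(yaw+k); Y=np.array([np.cos(a),np.sin(a),0]); Z=np.array([0,0,-1.]); X=np.cross(Y,Z)
        r=(R0.inv()*Ro.from_matrix(np.c_[X,Y,Z])).as_rotvec(degrees=True)
        if best is None or np.linalg.norm(r)<np.linalg.norm(best): best=r
    d=R0.inv().apply(np.array([x,y,z])-s['tcp_pos'])*1000
    print('MOVE',np.round(best,1),np.round(d,1),'q7',np.round(s['q'][6],2))
def yawnow(s):
    Y=Ro.from_rotvec(s['orientation']).as_matrix()[:,1]; return np.degrees(np.arctan2(Y[1],Y[0]))
def dets(names,d,cmin=.2):
    W=cloud(d)
    for n in names:
        for o in silhouettes(n,d['cam']):
            if o['conf']<cmin: continue
            p=W[o['mask']]; p=p[~np.isnan(p[:,0])]
            print(n,round(o['conf'],2),np.round(o['extent']),np.round(np.median(p,0),3) if len(p) else None)
E
sed -i "s/d\['M'\]=M; return/d['M']=M; d['cam']=name; return/" h.py
python3 - <<'E'
from h import *
a=grab('top'); W=cloud(a)
for n in ['ball_a_center','ball_b_center']:
  for o in silhouettes(n,'top'):
    p=W[o['mask']];p=p[~np.isnan(p[:,0])];print(n,o['conf'],o['extent'],np.median(p,0))
# rack
for o in silhouettes('rack','top')[:1]:
    p=W[o['mask']];p=p[p[:,2]>.006];print(cv2.minAreaRect((p[:,:2]*1000).astype(np.float32)))
# wooden stand plate: points z .03-.04 near
m=(np.abs(W[...,2]-.035)<.005)&(np.hypot(W[...,0]-.562,W[...,1]+.028)<.085)
p=W[m];print(cv2.minAreaRect((p[:,:2]*1000).astype(np.float32)))
m=(W[...,2]>.042)&(np.hypot(W[...,0]-.562,W[...,1]+.028)<.07); print(W[m][:12],np.argwhere(m)[:12].tolist())
m=(W[...,2]>.052)&(np.hypot(W[...,0]-.49,W[...,1]-.29)<.06);print(np.mean(W[m],0),cv2.minAreaRect((W[m][:,:2]*1000).astype(np.float32)))
d=grab('wrist'); print(d['mount'],d['intrinsics'])
go(.50,.29,.28,yawnow(state())); go(.45,-.24,.25,yawnow(state())); print(yawnow(state()))
E
```

```text
ball_a_center 0.52 [358.3, 246.9, 367.9, 255.7] [ 0.42009679 -0.24936567  0.02680777]
ball_b_center 0.48 [237.8, 159.8, 300.2, 223.2] [ 0.56198187 -0.02684965  0.03534693]
((444.9930114746094, -243.36386108398438), (110.6335220336914, 52.53872299194336), 15.615460395812988)
((567.056884765625, -26.771034240722656), (104.60061645507812, 106.29586029052734), 43.94060516357422)
[[ 0.59865097  0.00337341  0.04535873]
 [ 0.59785919  0.00088142  0.04963496]
 [ 0.59820185 -0.00150969  0.04726352]
 [ 0.59790685 -0.00394614  0.04863037]
 [ 0.59836757 -0.00634957  0.04556358]
 [ 0.5988261  -0.00877058  0.04250693]
 [ 0.59588629  0.00339694  0.04715622]
 [ 0.59591824  0.00098034  0.04659685]
 [ 0.59517749 -0.00149218  0.05064693]
 [ 0.59512679 -0.0039057   0.05058186]
 [ 0.59525509 -0.0063133   0.04944791]
 [ 0.59574959 -0.00872115  0.0461253 ]] [[178, 256], [178, 257], [178, 258], [178, 259], [178, 260], [178, 261], [179, 256], [179, 257], [179, 258], [179, 259], [179, 260], [179, 261]]
[0.49767742 0.29627055 0.06156514] ((497.529541015625, 297.084716796875), (35.28734588623047, 12.194588661193848), 41.24294662475586)
[[ 1.89851808e-03 -9.44185359e-01 -3.29409172e-01  8.46083138e-02]
 [ 9.99997363e-01  2.21815098e-03 -5.94496500e-04  6.03512919e-05]
 [ 1.29199417e-03 -3.29407175e-01  9.44187081e-01 -6.99704604e-02]
 [ 0.00000000e+00  0.00000000e+00  0.00000000e+00  1.00000000e+00]] [[320.55421109   0.         255.62390537]
 [  0.         320.55421109 193.38472164]
 [  0.           0.           1.        ]]
MOVE [-0. -0. -0.] [-384.3 -243.2   23.9] q7 -0.07
MOVE [-0. -0. -0.] [-502.5 -762.3   53.9] q7 -0.07
71.79019087465093
```

Request:
move_arm(
  moves=[
    [0, 0, 0, -36, -35, 3, 0.5],
    [0, 0, 0, -72, -69, 7, 0.5],
    [0, 0, 0, -108, -104, 10, 0.5],
    [0, 0, 0, -144, -138, 13, 0.5],
    [0, 0, 0, -180, -172, 17, 0.5],
  ],
)

```text
time: 1.3
tcp_pos: [0.3288, 0.4197, 0.2871]
orientation: [0.497, 3.102, 0.001]
wrist_force: [0.6, -0.0, 0.0]
opening: 0.0429
grasp_force: 0.0
```

Request:
move_arm(
  moves=[
    [0, 0, 0, -36, -35, 3, 0.5],
    [0, 0, 0, -72, -69, 7, 0.5],
    [0, 0, 0, -108, -104, 10, 0.5],
    [0, 0, 0, -144, -138, 13, 0.5],
    [0, 0, 0, -180, -172, 17, 0.5],
  ],
)

```text
time: 1.8
tcp_pos: [0.4461, 0.2, 0.2703]
orientation: [0.497, 3.101, 0.001]
wrist_force: [1.2, 0.8, 0.1]
opening: 0.043
grasp_force: 0.0
```

Request:
move_arm(
  moves=[
    [0, 0, 0, -36, -35, 3, 0.5],
    [0, 0, 0, -72, -69, 7, 0.5],
    [0, 0, 0, -108, -104, 10, 0.5],
    [0, 0, 0, -144, -138, 13, 0.5],
    [0, 0, 0, -180, -172, 17, 0.5],
  ],
)

```text
time: 2.3
tcp_pos: [0.5634, -0.0196, 0.2532]
orientation: [0.496, 3.101, 0.001]
wrist_force: [1.5, 0.8, 0.3]
opening: 0.0426
grasp_force: 0.0
```

```bash
python3 - <<'E'
from h import *
d=grab('wrist'); s=state(); print(s['tcp_pos']); W=cloud(d); show(d,'w1.png'); np.save('w1.npy',W)
dets(['shaft_top','ball_c_center','carrier'],d)
c=np.array([.567,-.027])
r=np.hypot(W[...,0]-c[0],W[...,1]-c[1])
m=(np.abs(W[...,2]-.035)<.004)&(r<.085); p=W[m]; print('plate',cv2.minAreaRect((p[:,:2]*1000).astype(np.float32)),np.median(p[:,2]))
m=(W[...,2]>.055)&(r<.03); p=W[m]; print('shaft',len(p),cv2.minAreaRect((p[:,:2]*1000).astype(np.float32)),p[:,2].max())
m=(np.abs(W[...,2]-.045)<.006)&(r<.05)&(r>.02); p=W[m]; print('ball',len(p),p.mean(0))
go(.471,-.236,.15,74)
E
```

```text
[ 0.56567291 -0.02740292  0.25300191]
shaft_top 0.86 [201. 305. 308. 368.] [ 0.751 -0.084  0.034]
shaft_top 0.79 [176.  99. 330. 251.] [ 0.56  -0.026  0.035]
shaft_top 0.55 [ 86.   0. 176.  27.] [ 0.401 -0.06   0.014]
shaft_top 0.44 [475. 205. 510. 282.] [0.71  0.193 0.024]
ball_c_center 0.67 [271. 194. 292. 211.] [ 0.59  -0.003  0.047]
carrier 0.76 [118.   1. 166.  14.] [ 0.401 -0.057  0.035]
carrier 0.75 [180. 107. 327. 253.] [ 0.562 -0.027  0.035]
carrier 0.67 [204. 317. 309. 366.] [ 0.755 -0.085  0.035]
plate ((568.6912841796875, -27.597320556640625), (106.4604263305664, 106.70597076416016), 44.413787841796875) 0.03504757713725554
shaft 8828 ((562.3923950195312, -25.784465789794922), (59.11604309082031, 37.85269546508789), 70.90690612792969) 0.26707555066656075
ball 339 [ 0.59044397 -0.00361032  0.04639441]
MOVE [-0.  -0.  -2.4] [  18.7 -234.7  102.8] q7 1.33
```

View pics/w1.png

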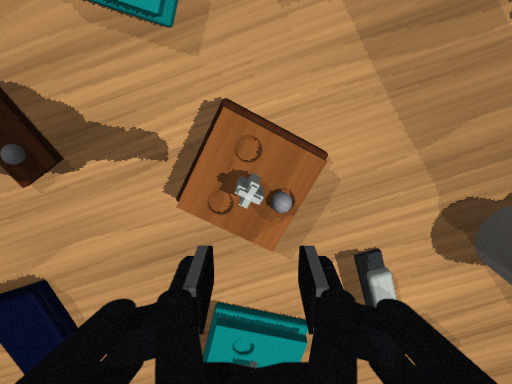

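Request:
move_arm(
  moves=[
    [0, 0, 0, 4, -47, 10, 0.5],
    [0, 0, 0, 8, -94, 25, 0.5],
    [0, 0, -2, 12, -141, 40, 0.5],
    [0, 0, -2, 16, -188, 55, 0.5],
    [0, 0, -2.4, 19, -235, 70, 0.5],
  ],
)

```text
time: 3.0
tcp_pos: [0.4706, -0.2349, 0.1827]
orientation: [0.428, 3.112, 0.001]
wrist_force: [0.9, 0.0, 0.6]
opening: 0.0423
grasp_force: 0.0
```

```bash
python3 - <<'E'
from h import *
d=grab('wrist'); d=grab('wrist'); s=state(); print(s['tcp_pos'],s['opening']); W=cloud(d); show(d,'w2.png')
dets(['ball_a_center','rack'],d)
for c in [(.471,-.236),(.419,-.2505)]:
    r=np.hypot(W[...,0]-c[0],W[...,1]-c[1])
    m=(W[...,2]>.017)&(W[...,2]<.033)&(r<.018); p=W[m].astype(float)
    # sphere fit r=10mm
    from scipy.optimize import least_squares
    f=least_squares(lambda q:np.linalg.norm(p-q,axis=1)-.010,[c[0],c[1],.02],loss='soft_l1',f_scale=.001); print(len(p),f.x,f.cost)
W1=np.load('w1.npy')
for v,u in [(149,248),(202,220),(192,249)]: print(W1[v,u])
p=W1[100:260,170:330].reshape(-1,3); p=p[(p[:,2]>.06)&(p[:,2]<.078)]; print('shaft',len(p),p.mean(0),cv2.minAreaRect((p[:,:2]*1000).astype(np.float32)))
p=W1[100:260,170:330].reshape(-1,3).astype(float); c=(.593,-.004);p=p[(p[:,2]>.039)&(p[:,2]<.06)&(np.hypot(p[:,0]-c[0],p[:,1]-c[1])<.014)]
f=least_squares(lambda q:np.linalg.norm(p-q,axis=1)-.010,[c[0],c[1],.04],loss='soft_l1',f_scale=.001); print('ballc',len(p),f.x)
E
```

```text
[ 0.46767662 -0.23918012  0.18187722] 0.04263155660903581
ball_a_center 0.74 [216. 130. 238. 158.] [ 0.419 -0.251  0.027]
rack 0.77 [182.  90. 311. 241.] [ 0.442 -0.244  0.012]
521 [ 0.47207211 -0.23680233  0.01973193] 4.719189627255745e-05
597 [ 0.4201307  -0.25182759  0.01972523] 6.181109304869292e-05
[ 0.5370888  -0.01849911  0.02894327]
[ 0.57784471 -0.06093392  0.03068036]
[ 0.56475122 -0.02591988  0.06833023]
shaft 467 [ 0.56699284 -0.02684353  0.06663596] ((568.2247314453125, -27.280075073242188), (22.485517501831055, 22.15170669555664), 1.6138077974319458)
ballc 340 [ 0.59276111 -0.00378878  0.03991785]
```

Request:
move_arm(
  moves=[
    [0, 0, 0, -4, 3.5, 40, 0.5],
    [0, 0, 0, -4, 3.5, 75, 0.45],
    [0, 0, 0, -4, 3.5, 90, 0.45],
    [0, 0, 0, -4, 3.5, 95, 0.45],
    [0, 0, 0, -4, 3.5, 95, 0.45],
  ],
)

```text
time: 3.7
tcp_pos: [0.4764, -0.2322, 0.0883]
orientation: [-0.431, -3.112, -0.0]
wrist_force: [0.1, -0.9, 0.2]
opening: 0.0384
grasp_force: 0.0
```

```bash
python3 - <<'E'
from h import *
d=grab('wrist'); s=state(); print(s['tcp_pos'],s['opening'],s['wrist_force']); show(d,'w3.png'); go(.472,-.2368,.087,74)
E
```

```text
[ 0.47660427 -0.23259355  0.08893134] 0.03836309167649435 [-0.11237355 -0.15841945  0.60927978]
MOVE [0.  0.1 0.2] [ 3.3 -5.3  1.9] q7 1.96
```

View pics/w3.png

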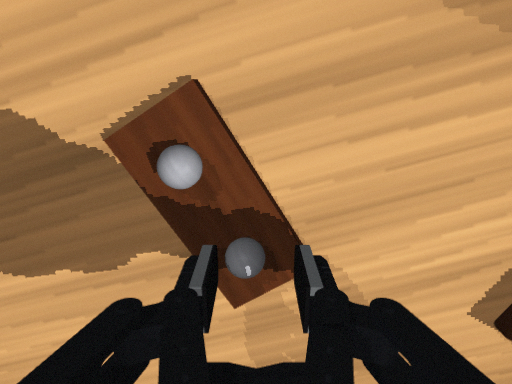

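Request:
move_arm(
  moves=[
    [0, 0, 0, 3, -5, 1.5, 0.45],
    [0, 0, 0, 3, -5, 1.5, 0.45],
    [0, 0, 0, 3, -5, 1.5, 0.45],
    [0, 0, 0, 3, -5, 1.5, 0.45],
  ],
)

```text
time: 4.15
tcp_pos: [0.4718, -0.2369, 0.0868]
orientation: [0.432, 3.111, -0.0]
wrist_force: [0.1, 0.1, 0.0]
opening: 0.0384
grasp_force: 0.0
```

```bash
python3 - <<'E'
from h import *
s=state(); print(s['tcp_pos'],s['wrist_force']); go(.472,-.2368,.087,74)
E
```

```text
[ 0.47184137 -0.2368769   0.08683513] [0.07884088 0.08198013 0.03095436]
MOVE [0.  0.  0.2] [-0.1  0.1 -0.2] q7 1.97
```

Request:
move_arm(
  moves=[
    [0, 0, 0, 0, 0, 0, 0.1],
    [0, 0, 0, 0, 0, 0, 0.1],
    [0, 0, 0, 0, 0, 0, 0.1],
    [0, 0, 0, 0, 0, 0, 0.1],
    [0, 0, 0, 0, 0, 0, 0.1],
  ],
  grip_force=25,
)

```text
time: 4.65
tcp_pos: [0.4717, -0.2368, 0.0865]
orientation: [0.432, 3.112, -0.0]
wrist_force: [0.7, -0.0, 2.1]
opening: 0.0175
grasp_force: 24.4
```

Request:
move_arm(
  moves=[
    [0, 0, 0, 0, 0, -15, 0.1],
    [0, 0, 0, 0, 0, -40, 0.1],
    [0, 0, 0, 0, 0, -65, 0.1],
    [0, 0, 0, 0, 0, -65, 0.1],
  ],
)

```text
time: 5.05
tcp_pos: [0.4728, -0.2374, 0.1549]
orientation: [0.432, 3.107, -0.001]
wrist_force: [-0.0, -0.7, -0.2]
opening: 0.018
grasp_force: 24.5
```

```bash
python3 - <<'E'
from h import *
d=grab('wrist');s=state(); print(s['tcp_pos'],s['wrist_force'],s['grasp_force'],s['opening']); show(d,'w4.png'); go(.536,-.0185,.15,74.4)
E
```

```text
[ 0.472398   -0.23699526  0.15346903] [ 0.20351499 -0.23387957 -0.08584051] 24.455783665180206 0.017683341061038742
MOVE [ 0.   0.2 -0.2] [ -1.7 227.6   3.5] q7 1.91
```

View pics/w4.png

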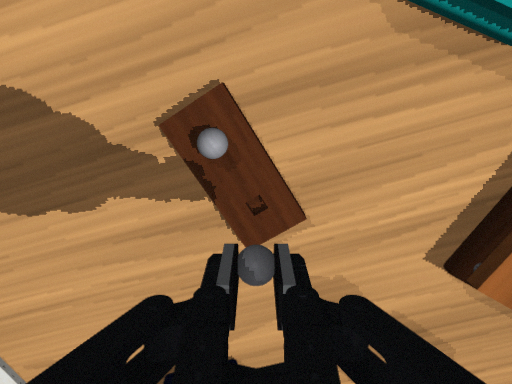

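Request:
move_arm(
  moves=[
    [0, 0, 0, 0, 48, -5, 0.1],
    [0, 0, 0, -1, 97, -5, 0.1],
    [0, 0, 0, -1, 146, 0, 0.1],
    [0, 0, 0, -2, 190, 3, 0.1],
    [0, 0, 0, -2, 228, 3, 0.1],
  ],
)

```text
time: 5.6
tcp_pos: [0.5356, -0.0153, 0.1478]
orientation: [-0.43, -3.111, 0.0]
wrist_force: [0.5, 0.5, -0.2]
opening: 0.0176
grasp_force: 24.5
```

Request:
move_arm(
  moves=[
    [0, 0, 0, 0, 0, 0, 0.1],
    [0, 0, 0, 0, 0, 15, 0.1],
    [0, 0, 0, 0, 0, 15, 0.1],
    [0, 0, 0, 0, 0, 15, 0.1],
  ],
)

```text
time: 6.0
tcp_pos: [0.5352, -0.0185, 0.1333]
orientation: [-0.433, -3.11, 0.001]
wrist_force: [-0.1, 0.3, -0.3]
opening: 0.0179
grasp_force: 24.5
```

```bash
python3 - <<'E'
from h import *
s=state(); print(s['tcp_pos'],s['wrist_force'],s['grasp_force'],s['opening']); go(.536,-.0185,.110,74.4)
E
```

```text
[ 0.5352365  -0.01853883  0.13328272] [-0.14293014  0.32232362 -0.27504586] 24.53548014163971 0.01787619788540867
MOVE [-0.  -0.1 -0.3] [-0.8  0.3 23.3] q7 1.48
```

Descend to 0.110, then release.

Request:
move_arm(
  moves=[
    [0, 0, 0, -1, 0, 12, 0.1],
    [0, 0, 0, -1, 0, 23, 0.1],
    [0, 0, 0, -1, 0, 23.5, 0.1],
    [0, 0, 0, -1, 0, 23.5, 0.1],
    [0, 0, 0, -1, 0, 23.5, 0.1],
  ],
)

```text
time: 6.5
tcp_pos: [0.5367, -0.0183, 0.11]
orientation: [-0.432, -3.112, 0.0]
wrist_force: [-0.8, -0.2, -0.2]
opening: 0.0174
grasp_force: 24.5
```

Request:
move_arm(
  moves=[
    [0, 0, 0, 0, 0, 0, 0.27],
    [0, 0, 0, 0, 0, 0, 0.35],
    [0, 0, 0, 0, 0, 0, 0.45],
    [0, 0, 0, 0, 0, -5, 0.45],
    [0, 0, 0, 0, 0, -40, 0.45],
  ],
)

```text
time: 7.0
tcp_pos: [0.5351, -0.0182, 0.1481]
orientation: [-0.431, -3.107, 0.003]
wrist_force: [-0.5, 0.4, 1.7]
opening: 0.0386
grasp_force: 0.0
```

Request:
move_arm(
  moves=[
    [0, 0, 0, 0, 0, -40, 0.45],
    [0, 0, 0, 0, 0, -55, 0.45],
    [0, 0, 0, 0, 0, -55, 0.45],
  ],
)

```text
time: 7.3
tcp_pos: [0.5377, -0.0182, 0.2076]
orientation: [0.432, 3.108, 0.003]
wrist_force: [-0.1, -0.1, -0.6]
opening: 0.0385
grasp_force: 0.0
```

```bash
cat >> h.py <<'E'
from scipy.optimize import least_squares
def ball(W,c,z=.04):
    p=W.reshape(-1,3).astype(float); p=p[(p[:,2]>z-.001)&(p[:,2]<z+.014)&(np.hypot(p[:,0]-c[0],p[:,1]-c[1])<.015)]
    if len(p)<30: print('no ball',c,len(p)); return
    f=least_squares(lambda q:np.linalg.norm(p-q,axis=1)-.010,[c[0],c[1],z],loss='soft_l1',f_scale=.001); print('ball',len(p),np.round(f.x,4))
E
python3 - <<'E'
from h import *
d=grab('wrist');s=state(); print(s['tcp_pos'],s['wrist_force'],s['grasp_force'],s['opening']); show(d,'w5.png'); W=cloud(d)
ball(W,(.536,-.0185)); ball(W,(.593,-.004)); go(.4201,-.2518,.15,14.4)
E
```

```text
[ 0.5370909  -0.01802776  0.20602107] [-0.73200424 -0.13389373 -0.7004433 ] 0.0 0.038374247475382185
ball 499 [ 0.537  -0.0186  0.0399]
ball 334 [ 0.5928 -0.0037  0.0398]
MOVE [ 0.1  0.1 59.8] [  49.  -256.9   55.6] q7 1.42
```

View pics/w5.png

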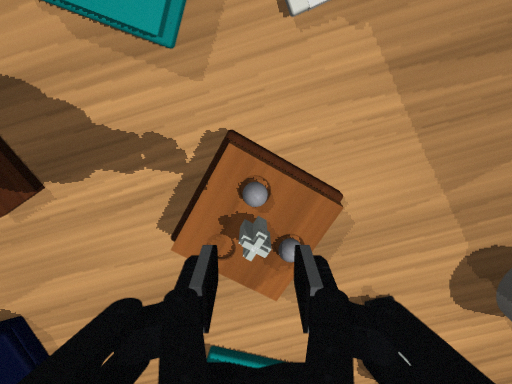

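Request:
move_arm(
  moves=[
    [0, 0, 8, 9, -47, 5, 0.45],
    [0, 0, 16, 18, -94, 10, 0.45],
    [0, 0, 24, 27, -141, 20, 0.45],
    [0, 0, 32, 36, -188, 30, 0.45],
    [0, 0, 40, 45, -235, 40, 0.45],
  ],
)

```text
time: 7.85
tcp_pos: [0.4278, -0.2332, 0.1639]
orientation: [-1.477, -2.772, 0.001]
wrist_force: [1.5, -0.7, -0.6]
opening: 0.0383
grasp_force: 0.0
```

```bash
python3 - <<'E'
from h import *
s=state(); print(s['tcp_pos']); go(.4201,-.2518,.12,14.4)
E
```

```text
[ 0.42782658 -0.23322373  0.16391898]
MOVE [-0.1 -0.  19.5] [-11.1 -16.7  43.9] q7 1.32
```

Request:
move_arm(
  moves=[
    [0, 0, 8, -6, -12, 15, 0.45],
    [0, 0, 16, -11, -17, 30, 0.45],
    [0, 0, 19.5, -11, -17, 44, 0.45],
    [0, 0, 19.5, -11, -17, 44, 0.45],
    [0, 0, 19.5, -11, -17, 44, 0.45],
  ],
)

```text
time: 8.35
tcp_pos: [0.421, -0.2506, 0.1205]
orientation: [-1.916, -2.488, 0.002]
wrist_force: [-0.5, -0.1, -0.2]
opening: 0.0383
grasp_force: 0.0
```

```bash
python3 - <<'E'
from h import *
d=grab('wrist');s=state(); print(s['tcp_pos']);ball(cloud(d),(.4201,-.2518),.02);  go(.4201,-.2518,.087,14.4)
E
```

```text
[ 0.42138106 -0.25063261  0.12099246]
ball 879 [ 0.4202 -0.2518  0.0198]
MOVE [-0.  -0.   0.4] [-0.8 -1.5 34. ] q7 1.16
```

Request:
move_arm(
  moves=[
    [0, 0, 0, -1, -1.5, 20, 0.45],
    [0, 0, 0, -1, -1.5, 30, 0.45],
    [0, 0, 0, -1, -1.5, 33.5, 0.45],
    [0, 0, 0, -1, -1.5, 33.5, 0.45],
    [0, 0, 0, -1, -1.5, 33.5, 0.45],
  ],
)

```text
time: 8.9
tcp_pos: [0.4205, -0.2522, 0.0879]
orientation: [1.919, 2.487, 0.0]
wrist_force: [-0.5, -0.0, -0.2]
opening: 0.0384
grasp_force: 0.0
```

```bash
python3 - <<'E'
from h import *
s=state(); print(s['tcp_pos'],s['wrist_force']); go(.4202,-.2518,.087,14.4)
E
```

```text
[ 0.42046705 -0.25220564  0.08791024] [-0.4994399  -0.03234659 -0.166366  ]
MOVE [0.  0.  0.3] [ 0.5 -0.2  0.9] q7 1.22
```

Request:
move_arm(
  moves=[
    [0, 0, 0, 0, 0, 1, 0.2],
    [0, 0, 0, 0, 0, 1, 0.1],
    [0, 0, 0, 0, 0, 1, 0.1],
    [0, 0, 0, 0, 0, 1, 0.1],
    [0, 0, 0, 0, 0, 1, 0.1],
  ],
  grip_force=25,
)

```text
time: 9.4
tcp_pos: [0.4204, -0.2522, 0.0866]
orientation: [1.919, 2.487, 0.0]
wrist_force: [-1.7, -0.4, 4.6]
opening: 0.018
grasp_force: 24.5
```

Request:
move_arm(
  moves=[
    [0, 0, 0, 0, 0, -15, 0.1],
    [0, 0, 0, 0, 0, -40, 0.1],
    [0, 0, 0, 0, 0, -65, 0.1],
    [0, 0, 0, 0, 0, -65, 0.1],
  ],
)

```text
time: 9.8
tcp_pos: [0.4212, -0.2526, 0.1536]
orientation: [1.917, 2.485, 0.002]
wrist_force: [-0.3, 0.1, -1.1]
opening: 0.0177
grasp_force: 24.5
```

```bash
python3 - <<'E'
from h import *
s=state(); print(s['tcp_pos'],s['grasp_force'],s['opening']); go(.5775,-.0606,.15,14.4)
E
```

```text
[ 0.42123616 -0.25255088  0.15360435] 24.512303173542023 0.01774636764161504
MOVE [0.2 0.1 0.3] [146.1 199.8   4. ] q7 1.12
```

Request:
move_arm(
  moves=[
    [0, 0, 0, 28, 39, -5, 0.1],
    [0, 0, 0, 57, 78, -5, 0.1],
    [0, 0, 0, 86, 117, -5, 0.1],
    [0, 0, 0, 115, 156, 0, 0.1],
    [0, 0, 0, 144, 195, 4, 0.1],
  ],
)

```text
time: 10.3
tcp_pos: [0.5732, -0.0612, 0.1466]
orientation: [-1.918, -2.487, -0.0]
wrist_force: [1.1, -1.4, 0.2]
opening: 0.0175
grasp_force: 24.5
```

Request:
move_arm(
  moves=[
    [0, 0, 0, 2, 5, 0, 0.1],
    [0, 0, 0, 2, 5, 15, 0.1],
    [0, 0, 0, 2, 5, 15, 0.1],
    [0, 0, 0, 2, 5, 15, 0.1],
  ],
)

```text
time: 10.7
tcp_pos: [0.5755, -0.0615, 0.1317]
orientation: [-1.921, -2.484, 0.002]
wrist_force: [0.2, -1.2, 0.1]
opening: 0.0175
grasp_force: 24.6
```

```bash
python3 - <<'E'
from h import *
s=state(); print(s['tcp_pos'],s['grasp_force'],s['opening']); go(.5775,-.0606,.11,14.4)
E
```

```text
[ 0.57551337 -0.06152904  0.13173891] 24.57775890827179 0.017525786673561063
MOVE [-0.1 -0.   0.2] [ 0.4  2.2 21.7] q7 0.73
```

Request:
move_arm(
  moves=[
    [0, 0, 0, 0.5, 2, 10, 0.1],
    [0, 0, 0, 0.5, 2, 20, 0.1],
    [0, 0, 0, 0.5, 2, 21.5, 0.1],
    [0, 0, 0, 0.5, 2, 21.5, 0.1],
    [0, 0, 0, 0.5, 2, 21.5, 0.1],
  ],
)

```text
time: 11.2
tcp_pos: [0.5786, -0.0593, 0.111]
orientation: [1.919, 2.487, -0.0]
wrist_force: [0.9, -0.3, 0.2]
opening: 0.0178
grasp_force: 24.6
```

Request:
move_arm(
  moves=[
    [0, 0, 0, 0, 0, 0, 0.27],
    [0, 0, 0, 0, 0, 0, 0.35],
    [0, 0, 0, 0, 0, 0, 0.45],
    [0, 0, 0, 0, 0, -5, 0.45],
    [0, 0, 0, 0, 0, -40, 0.45],
  ],
)

```text
time: 11.7
tcp_pos: [0.577, -0.0589, 0.1491]
orientation: [-1.917, -2.485, 0.005]
wrist_force: [0.4, 0.5, 0.6]
opening: 0.0383
grasp_force: 0.0
```

Request:
move_arm(
  moves=[
    [0, 0, 0, 0, 0, -40, 0.45],
    [0, 0, 0, 0, 0, -55, 0.45],
    [0, 0, 0, 0, 0, -55, 0.45],
  ],
)

```text
time: 12.0
tcp_pos: [0.5795, -0.0591, 0.2083]
orientation: [1.917, 2.485, 0.005]
wrist_force: [-0.2, 0.5, -0.7]
opening: 0.0385
grasp_force: 0.0
```

```bash
python3 - <<'E'
from h import *
d=grab('wrist');s=state(); print(s['tcp_pos'],s['grasp_force'],s['opening']); show(d,'w6.png'); W=cloud(d)
ball(W,(.536,-.0185)); ball(W,(.593,-.004)); ball(W,(.5775,-.0606)); go(.4975,.297,.22,131)
E
```

```text
[ 0.57883052 -0.05880132  0.20664821] 0.0 0.0383451437955848
ball 581 [ 0.537  -0.0187  0.0399]
ball 582 [ 0.5927 -0.0039  0.0399]
ball 498 [ 0.5788 -0.0589  0.04  ]
MOVE [ 0.1 -0.1 63.7] [364.8  11.8 -13.2] q7 0.66
```

View pics/w6.png

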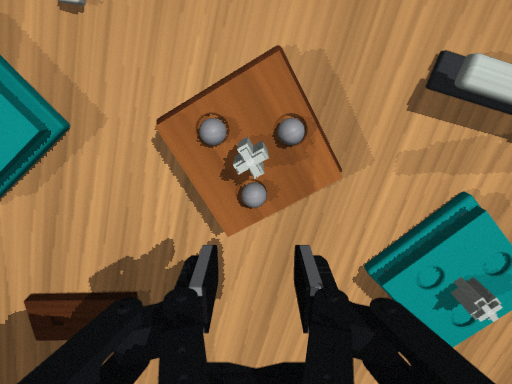

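Request:
move_arm(
  moves=[
    [0, 0, 8, 46, 1, 0, 0.55],
    [0, 0, 16, 92, 3, 0, 0.55],
    [0, 0, 24, 138, 4, 0, 0.55],
    [0, 0, 32, 184, 6, 0, 0.55],
    [0, 0, 40, 230, 7, 0, 0.55],
  ],
)

```text
time: 12.55
tcp_pos: [0.5258, 0.1668, 0.2048]
orientation: [2.659, 1.673, -0.002]
wrist_force: [1.1, 1.3, 0.6]
opening: 0.0468
grasp_force: 0.0
```

```bash
python3 - <<'E'
from h import *
s=state(); print(s['tcp_pos']); go(.4975,.297,.21,131)
E
```

```text
[0.52583391 0.16676264 0.20484622]
MOVE [-0.   0.1 23.4] [105.1 -81.9  -5.2] q7 -0.33
```

Request:
move_arm(
  moves=[
    [0, 0, 8, 36, -28, 0, 0.55],
    [0, 0, 16, 72, -56, 0, 0.55],
    [0, 0, 23.5, 105, -82, 0, 0.55],
    [0, 0, 23.5, 105, -82, 0, 0.55],
    [0, 0, 23.5, 105, -82, 0, 0.55],
  ],
)

```text
time: 13.05
tcp_pos: [0.4969, 0.2958, 0.2045]
orientation: [2.937, 1.109, -0.003]
wrist_force: [-0.1, 0.1, 0.0]
opening: 0.0468
grasp_force: 0.0
```

```bash
python3 - <<'E'
from h import *
d=grab('wrist');s=state(); print(s['tcp_pos'],yawnow(s)); show(d,'w7.png'); W=cloud(d)
r=np.hypot(W[...,0]-.4975,W[...,1]-.297)
m=(W[...,2]>.058)&(W[...,2]<.067)&(r<.03); p=W[m]; rr=cv2.minAreaRect((p[:,:2]*1000).astype(np.float32)); print(len(p),rr,p.mean(0))
q=p[:,:2]-p[:,:2].mean(0); w,v=np.linalg.eigh(q.T@q); print('pca',np.degrees(np.arctan2(v[1,1],v[0,1])))
m=(np.abs(W[...,2]-.012)<.004)&(r<.06); p=W[m]; print(cv2.minEnclosingCircle((p[:,:2]*1000).astype(np.float32)))
go(rr[0][0]/1000,rr[0][1]/1000,.108,131)
E
```

```text
[0.49735692 0.29456224 0.20488625] -48.73421906135435
802 ((498.6666564941406, 297.84210205078125), (35.62086486816406, 11.719606399536133), 41.56393814086914) [0.49938613 0.29842511 0.06173539]
pca -138.47805248173506
((498.40509033203125, 297.63226318359375), 49.311885833740234)
MOVE [0.1 0.1 0.3] [ 3.3 -1.7 96.9] q7 -0.85
```

View pics/w7.png

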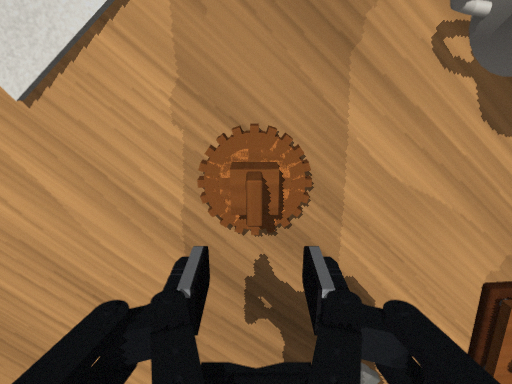

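Request:
move_arm(
  moves=[
    [0, 0, 0, 3, -1.5, 40, 0.5],
    [0, 0, 0, 3.5, -1.5, 75, 0.5],
    [0, 0, 0, 3.5, -1.5, 90, 0.5],
    [0, 0, 0, 3.5, -1.5, 93, 0.5],
    [0, 0, 0, 3.5, -1.5, 93, 0.5],
  ],
)

```text
time: 13.6
tcp_pos: [0.5, 0.2976, 0.1135]
orientation: [2.941, 1.103, 0.0]
wrist_force: [0.8, 0.0, 0.4]
opening: 0.0429
grasp_force: 0.0
```

```bash
python3 - <<'E'
from h import *
s=state(); print(s['tcp_pos'],s['wrist_force'],yawnow(s)); go(.4986,.2978,.112,131.6)
E
```

```text
[0.5000181  0.29762679 0.11354812] [0.79354582 0.00297883 0.36019734] -48.88309700397963
MOVE [ 0.  -0.  -0.5] [-1.  -1.1  1.5] q7 -0.76
```

Request:
move_arm(
  moves=[
    [0, 0, -0.5, -1, -1, 1.5, 0.4],
    [0, 0, -0.5, -1, -1, 1.5, 0.2],
    [0, 0, -0.5, -1, -1, 1.5, 0.0],
    [0, 0, -0.5, -1, -1, 1.5, 0.0],
    [0, 0, -0.5, -1, -1, 1.5, 0.0],
  ],
  grip_force=70,
)

```text
time: 14.1
tcp_pos: [0.4982, 0.2989, 0.1123]
orientation: [-2.935, -1.118, -0.001]
wrist_force: [-1.4, -0.4, 8.8]
opening: 0.0104
grasp_force: 69.1
```

Request:
move_arm(
  moves=[
    [0, 0, 0, 0, 0, 0, 0.0],
    [0, 0, 0, 0, 0, 0, 0.0],
  ],
)

```text
time: 14.3
tcp_pos: [0.4982, 0.2989, 0.1123]
orientation: [-2.935, -1.118, -0.001]
wrist_force: [-1.9, -1.2, 8.4]
opening: 0.0105
grasp_force: 69.2
```

```bash
python3 - <<'E'
from h import *
s=state(); print(s['tcp_pos'],s['wrist_force'],s['grasp_force'],s['opening'],yawnow(s))
E
```

```text
[0.49823449 0.29889618 0.11225647] [-1.92709802 -1.20167016  8.3719355 ] 69.15835618972778 0.010507609357141174 -48.30198404885913
```

Request:
move_arm(
  moves=[
    [0, 0, 0, 0, 0, -10, 0.0],
    [0, 0, 0, 0, 0, -35, 0.0],
    [0, 0, 0, 0, 0, -70, 0.0],
    [0, 0, 0, -15, 27, -93, 0.0],
    [0, 0, 0, -37, 65, -93, 0.0],
  ],
)

```text
time: 14.8
tcp_pos: [0.5146, 0.227, 0.2075]
orientation: [-2.933, -1.124, -0.006]
wrist_force: [0.8, -0.4, -1.8]
opening: 0.0106
grasp_force: 68.6
```

Request:
move_arm(
  moves=[
    [0, 0, 0, -22, 38, 0, 0.0],
    [0, 0, -1, -44, 76, 0, 0.0],
    [0, 0, -2, -66, 115, 0, 0.0],
    [0, 0, -2.7, -88, 154, 0, 0.0],
    [0, 0, -2.7, -110, 193, 0, 0.0],
  ],
)

```text
time: 15.3
tcp_pos: [0.5599, 0.0065, 0.2052]
orientation: [-2.908, -1.188, -0.001]
wrist_force: [0.5, 1.1, -0.7]
opening: 0.0104
grasp_force: 68.5
```

```bash
python3 - <<'E'
from h import *
s=state(); print(s['tcp_pos'],s['wrist_force'],s['grasp_force'],s['opening'],yawnow(s)); go(.5685,-.0275,.2,134.4)
E
```

```text
[0.559903   0.00652635 0.20521695] [ 0.46170825  1.09738489 -0.67275819] 68.54024291038513 0.01043234981809468 -45.56913774909798
MOVE [ 0. -0.  0.] [-17.7  30.3   5.2] q7 -0.33
```

Request:
move_arm(
  moves=[
    [0, 0, 0, -10, 17, 2, 0.0],
    [0, 0, 0, -17, 29, 2, 0.0],
    [0, 0, 0, -17, 29, 2, 0.0],
    [0, 0, 0, -17, 29, 2, 0.0],
    [0, 0, 0, -17, 29, 2, 0.0],
  ],
)

```text
time: 15.8
tcp_pos: [0.5678, -0.0234, 0.2025]
orientation: [-2.908, -1.188, 0.0]
wrist_force: [-0.7, 0.1, -0.9]
opening: 0.0105
grasp_force: 68.5
```

```bash
python3 - <<'E'
from h import *
a=grab('top'); d=grab('wrist'); s=state(); print(s['tcp_pos'],s['wrist_force'],s['grasp_force'],yawnow(s)); go(.5685,-.0275,.195,134.4)
W=cloud(a); c=(.5685,-.0275); r=np.hypot(W[...,0]-c[0],W[...,1]-c[1]); m=(r<.065)&(W[...,2]>.09)&(W[...,2]<.112); p=W[m]; print(len(p),cv2.minEnclosingCircle((p[:,:2]*1000).astype(np.float32)))
W=cloud(d); r=np.hypot(W[...,0]-c[0],W[...,1]-c[1]); m=(r<.065)&(W[...,2]>.088)&(W[...,2]<.11); p=W[m].astype(float); print(len(p), np.linalg.lstsq(np.c_[p[:,:2]-c,np.ones(len(p))],p[:,2],rcond=None)[0])
show(d,'w8.png')
E
```

```text
[ 0.56786924 -0.02334592  0.20246396] [-0.58736239  0.9331262  -0.79285939] 68.53753566741943 -45.52857147929247
MOVE [-0.  -0.   0.1] [-2.5  3.4  7.5] q7 -0.28
0 ((0.0, 0.0), 0.0)
11787 [-0.01072696 -0.01324455  0.1022396 ]
```

View pics/w8.png

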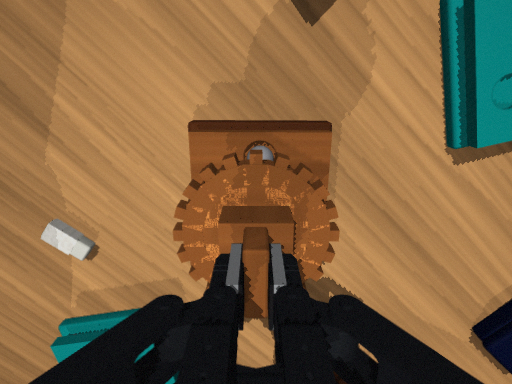

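Request:
move_arm(
  moves=[
    [0, 0, 0, -2.5, 3.5, 5, 0.0],
    [0, 0, 0, -2.5, 3.5, 5, 0.0],
    [0, 0, 0, -2.5, 3.5, 5, 0.0],
    [0, 0, 0, -2.5, 3.5, 5, 0.0],
  ],
)

```text
time: 16.3
tcp_pos: [0.5686, -0.0287, 0.1974]
orientation: [2.909, 1.187, -0.0]
wrist_force: [0.0, -0.5, -1.4]
opening: 0.0105
grasp_force: 68.6
```

```bash
python3 - <<'E'
from h import *
d=grab('wrist'); s=state(); print(s['tcp_pos'],s['wrist_force'],yawnow(s)); go(.5685,-.0275,.18,134.4)
c=np.array(s['tcp_pos'][:2]); W=cloud(d); r=np.hypot(W[...,0]-c[0],W[...,1]-c[1]); m=(r<.065)&(W[...,2]>.091)&(W[...,2]<.102); p=W[m].astype(np.float32); print(len(p),cv2.minEnclosingCircle(p[:,:2]*1000))
R=Ro.from_rotvec(s['orientation']); q=R.inv().apply(np.c_[p[:,:2]-c,0*p[:,2]])*1000; print('tool extents',q.min(0),q.max(0),np.linalg.norm(q,axis=1).max())
E
```

```text
[ 0.56860755 -0.02866499  0.19742697] [ 0.06169914 -0.06866915 -1.45436819] -45.616983004563394
MOVE [-0.  0. -0.] [ 0.7 -0.9 17.4] q7 -0.27
11164 ((568.180908203125, -29.43042755126953), 49.531394958496094)
tool extents [-3.83377972e+01 -4.85200301e+01 -3.44556333e-03] [4.86600911e+01 4.96907890e+01 2.72384985e-03] 50.11648419033319
```

Request:
move_arm(
  moves=[
    [0, 0, 0, 1, -1.2, 0, 0.0],
    [0, 0, 0, 1, -1.2, 6, 0.0],
    [0, 0, 0, 1, -1.2, 12, 0.0],
    [0, 0, 0, 1, -1.2, 16, 0.0],
    [0, 0, 0, 1, -1.2, 16, 0.0],
  ],
)

```text
time: 16.85
tcp_pos: [0.5681, -0.0271, 0.1807]
orientation: [-2.909, -1.186, 0.002]
wrist_force: [0.4, 0.1, -1.7]
opening: 0.0106
grasp_force: 68.6
```

```bash
python3 - <<'E'
from h import *
s=state(); print(s['tcp_pos'],s['wrist_force'],s['ft_torque'],yawnow(s)); go(.5688,-.0280,.17,134.4)
E
```

```text
[ 0.56814882 -0.02713073  0.18065878] [ 0.36151566  0.13449351 -1.66381218] [ 0.01962571 -0.03517809  0.00152881] -45.61848949487075
MOVE [-0.   0.1 -0. ] [-0.1  1.1 10.7] q7 -0.25
```

Request:
move_arm(
  moves=[
    [0, 0, 0, 0.4, 0.2, 4, 0.0],
    [0, 0, 0, 0.4, 0.2, 8, 0.0],
    [0, 0, 0, 0.4, 0.2, 12, 0.0],
    [0, 0, 0, 0.4, 0.2, 12, 0.0],
  ],
)

```text
time: 17.25
tcp_pos: [0.5687, -0.0269, 0.1689]
orientation: [-2.909, -1.187, 0.001]
wrist_force: [0.4, 0.1, -1.3]
opening: 0.0108
grasp_force: 68.6
```

```bash
python3 - <<'E'
from h import *
s=state(); print(s['tcp_pos'],s['wrist_force'],s['ft_torque'],yawnow(s))
E
```

```text
[ 0.56867233 -0.02694073  0.16886527] [ 0.4173065   0.14391148 -1.26948645] [ 0.0167346  -0.0033061  -0.02957029] -45.61061556878091
```

Request:
move_arm(
  moves=[
    [0, 0, 0, 0, 0, 4, 0.0],
    [0, 0, 0, 0, 0, 8, 0.0],
    [0, 0, 0, 0, 0, 11, 0.0],
    [0, 0, 0, 0, 0, 14, 0.0],
    [0, 0, 0, 0, 0, 14, 0.0],
  ],
)

```text
time: 17.75
tcp_pos: [0.569, -0.027, 0.1553]
orientation: [2.909, 1.187, 0.0]
wrist_force: [-0.8, 0.2, 5.4]
opening: 0.0104
grasp_force: 69.5
```

```bash
python3 - <<'E'
from h import *
s=state(); print(s['tcp_pos'],s['wrist_force'],s['ft_torque'],yawnow(s))
E
```

```text
[ 0.56900498 -0.02704754  0.15528758] [-0.75971627  0.24106486  5.42085671] [ 0.09489755  0.10096473 -0.02949026] -45.61590808650931
```

Request:
move_arm(
  moves=[
    [0, 0, 0, 0, 0, 1, 0.0],
    [0, 0, 0, 0, 0, 2, 0.0],
    [0, 0, 0, 0, 0, 2.5, 0.0],
    [0, 0, 0, 0, 0, 2.5, 0.0],
    [0, 0, 0, 0, 0, 2.5, 0.0],
  ],
)

```text
time: 18.25
tcp_pos: [0.5695, -0.0272, 0.1536]
orientation: [2.908, 1.186, 0.002]
wrist_force: [0.1, 0.9, 11.1]
opening: 0.0104
grasp_force: 70.6
```

```bash
python3 - <<'E'
from h import *
s=state(); print(s['tcp_pos'],s['wrist_force'],s['ft_torque'],yawnow(s))
E
```

```text
[ 0.56949462 -0.02718809  0.15360745] [ 0.12086494  0.88450672 11.05523313] [ 0.04483955  0.15588703 -0.00143794] -45.62214844204541
```

Request:
move_arm(
  moves=[
    [0, 0, 0, 0, 0, 1, 0.0],
    [0, 0, 0, 0, 0, 1, 0.0],
    [0, 0, 0, 0, 0, 1, 0.0],
    [0, 0, 0, 0, 0, 1, 0.0],
  ],
)

```text
time: 18.65
tcp_pos: [0.5697, -0.0272, 0.1532]
orientation: [2.909, 1.186, 0.003]
wrist_force: [-3.0, 1.0, 24.2]
opening: 0.0104
grasp_force: 72.3
```

```bash
python3 - <<'E'
from h import *
d=grab('wrist'); s=state(); print(s['tcp_pos'],s['wrist_force'])
c=np.array(s['tcp_pos'][:2]); W=cloud(d); r=np.hypot(W[...,0]-c[0],W[...,1]-c[1])
m=(r<.048)&(r>.03)&(W[...,2]>.045)&(W[...,2]<.063); print('disc top',m.sum(),np.median(W[m][:,2]))
m=(r>.05)&(r<.07)&(np.abs(W[...,2]-.03)<.008); print('plate',m.sum(),np.median(W[m][:,2]))
E
```

```text
[ 0.5697438  -0.02719453  0.15320799] [-4.7555493   0.24398736 24.87922787]
disc top 8313 0.053141785592656005
plate 4398 0.026886701724445364
```

Plate at 26.9 mm (8 mm down), gear seated and pressed with about 25 N: hand in.

```bash
python3 -c "
from rig import *
print(hand_in())"
```

```text
the job is handed in; nothing more can be done
None
```

The job is handed in, though no verdict came back: both balls are in their wells, and the gear is meshed and held pressed with about 25 N, the carrier about 8 mm down at its stop; finished at 18.7 s with nothing else touched.

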